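Set the roller support of a beam rig on its line

TASK

Set up the beam test rig: with a fingertip, push the top of the loose steel roller sideways so that it rolls over the base plate and comes to rest on the marked line, centred over the line and lying along it. Do not lift the roller or shove it low from the side, and leave the little sensor on the plate and the beam, hammer and weight beside the rig where they are.

Things in the scene. Friction and masses are not known exactly. Their poses are not given: they have to be found in the camera images.
- plate: fixed flat aluminium base plate of the beam rig on the bench, 140 x 380 mm and 12 mm thick (top at z = 12 mm); origin at the centre of its underside, its y axis runs along its length, x across it. A fixed knife-edge support (110 x 34 mm, edge 30 mm above the plate's top) stands across it, centred at y = -135 mm in the plate's frame
- line (a point): the marked line: a straight black line 3 mm wide that runs right across the plate (140 mm, along the plate's x axis) at y = +65 mm in the plate's frame; this point is the middle of the line on the plate's top face; its x axis runs along the line, its y axis across it along the plate. There is no groove: the top is flat
- roller: loose solid steel roller with two flush rubber rings, 30 mm diameter, 90 mm long, about 0.5 kg, lying on the plate within 3 degrees of parallel to the line, its axis 35 to 60 mm to either side of it. Origin at its centre, x along its axis; y, z turn as it rolls. Rolls without slip, soon stops by itself; a fingertip dragged along its top moves it half as far as the fingertip goes
- sensor: small round accelerometer on a magnet foot, 26 mm diameter, 22 mm tall, standing on the plate 35 mm or more from the line, on the side of the line where the roller is not; origin at the centre of its foot; to be left alone
- beam: flat steel test beam, 30 x 300 mm, 6 mm thick, lying loose on the bench along the plate's far side; origin at the centre of its underside, long way y; to be left alone
- hammer: small impulse hammer, about 190 mm long, 22 mm thick, head 50 mm across, lying on the bench beyond the knife-edge end of the plate; origin on the bench under its middle, its x axis points along the handle to the head; to be left alone
- weight: round brass weight with a knob, 38 mm diameter, 56 mm tall, standing on the bench beyond the other end of the plate; origin at the centre of its underside; to be left alone
Things that resemble listed ones, but are neither listed nor needed, are in the scene too. What is meant by the roller is not brown or orange, and is the smaller of those in its own colour.

How it is judged:
On the way:
1. the roller has turned by rolling (about its own axis by more than 45 degrees) (angle between roller's own z axis and vertical above 0.8 rad), for 0.05 s.
At the end, for the whole second after the job is handed in: the roller lies at rest on the plate, its axis over the line within 4 mm at its middle and parallel to it within 0.1 rad (6 degrees), its middle within 30 mm of the line's middle along the line (y of roller in the frame of line between -0.004 and 0.004 m and x of roller in the frame of line between -0.03 and 0.03 m and z of roller in the frame of line between 0.012 and 0.018 m and angle between the x axis of roller and the x axis of line, either way round below 0.1 rad and linear speed of roller below 0.01 m/s); the robot touches nothing.
It fails at once if the roller is lifted (more than 8 mm) (z of roller in the frame of line above 0.023 m).
It fails at once if the roller is shoved from the side: a finger pushes it while reaching down below its axis (contact force between the fingers and roller above 0.5 N and height (world z) of the grasp point below 0.043 m).
It fails at once if the sensor, beam, hammer or weight is moved by more than 10 mm (distance of any of sensor, beam, hammer, weight from where it was at the start of the episode above 0.01 m).
It also fails if it takes over 51 s, if anything falls off the work surface, if the arm or the gripper's body presses on something with over 40 N, if the wrist force passes 120 N, or if a joint passes its speed limit or range.

ROBOT

A 7-joint arm with a two-finger parallel gripper is mounted at the origin on the work surface. World frame = base frame: x ahead of the robot, y to its left, z up, the work surface at z = 0. Lengths are in m, angles in rad, forces in N, time in s.
With the tool pointing down it reaches from about 0.35 to 0.9 m from the base axis. Payload 7.2 kg.
Tool frame: the origin (TCP) lies between the finger pads; the fingertips stand 8 mm ahead of it and the grasp point (between the pads) lies 11 mm behind it (ctrl.finger_overhang is the distance from the TCP to the fingertips, in m); z points along the fingers, y is the direction in which the jaws open and shut (so a half turn about z gives the same grasp; the last joint's range is limited). The gripper opens to 85 mm and grips with 20 to 120 N. Pads are 22 mm wide; open, the fingers measure 114 mm over their backs; the gripper's body (76 mm by 85 mm) begins 54 mm behind the grasp point. The pads swing forward as they close: fully open they stand 13 mm farther back than shut.
Start: joints at [-0.068, 0.411, -0.013, 1.596, 0.006, 1.134, -0.082], TCP at [0.625, -0, 0.239] pointing down, gripper open.
Joint ranges: [-2.95, 2.95], [-0.29, 1.99], [-1.47, 1.44], [0.14, 2.54], [-1.03, 4.17], [0.13, 1.85], [-2.86, 2.86]. Speed limits (rad/s): [2.39, 2.39, 3.01, 3.01, 3.14, 3.14, 3.14].

INTERFACE

Orientations are given as a unit quaternion [x, y, z, w].
In Python, from plant import sensors, cams, job, models, ctrl gives the robot as it stands.
- The arm moves only by the tool play_rows, never from a script. Its argument "steps" is a list of rows, each an object with "delta_pos": the shift along the world's x, y, z each as a share of 300 mm, from -1 to 1, a list of three; "turn": the turn, a rotation vector about the world's x, y, z each as a share of 180 degrees, from -1 to 1, a list of three. In form: [{"delta_pos": [tx, ty, tz], "turn": [wx, wy, wz]}, ...]. A call has 1 to 20 rows; each row shifts and turns the pose as measured when the row begins; what a row does not reach is not made up. A row lasts 1/12 s, in which the tool goes at most 41.7 mm and 7.16 degrees, less where a joint would pass 70% of its speed; a pose out of reach is approached as far as the arm can. A call with a number of a shift or a turn outside -1 to 1 is refused whole. A call with a gripper value outside its range is refused whole. "fingers" is the gripper command: -1 is shut, 1 is fully open, values between are in proportion, set as the call begins (left out, the last holds). The fingers move at their own pace and stop on an object; the grip force is fixed at half the most. Time passes only in rows, so rows that do not move let the fingers close. It gives the time, the measured TCP pose, the force and the opening at its end, in the units of the state.
- sensors.sense(): the state, without advancing time (a new reading comes with each control period).
- cams.capture(name): name is "scene" or "side" or "wrist"; returns a dict with "frame" (384x512x3 uint8, red, green, blue), "fovy" (degrees; the focal length in pixels is half the picture's height over the tangent of half this angle, whatever the lens; pixels are square), "cx", "cy" (the principal point, pixels), "k1" (the pictures are not rectified: a ray, as slopes to the right and down, at radius r is drawn at 1 + k1 r^2 times it, then the intrinsics apply), "extrinsics" (4x4, takes a point from camera to world coordinates). Camera axes: x right, y down, z forward; pixel columns grow to the right and rows downward; lengths in m; the calibration is good to about 2 mm. A picture is of the moment at which its call begins. There is no depth.
- job.close_job(): hands the job in, once; it reports no verdict.
Trained networks look in the newest picture that a camera, given by its name, has taken for a name from the list of things; names that differ only in an ending like _2 or _b are one class to them, and where a whole thing is asked for, a point or a joint stands for the part that bears it (a point fixed in the world has none). Each returns a list of dicts, best first, with "score" (0 to 1); they miss things now and then, are a little off and sometimes report something else, mostly with a low value. They report only what shows in the picture. A call takes as long as a camera call. They do not tell look-alikes from the thing itself.
- models.masks_of(camera, name): "region" (384x512 bool, what is visible of it) and "rect" ([centre column, centre row, width, height] in pixels, round what is visible of it).
The state is a dict: "time_s": time; "q": joint angles; "qd": joint speeds; "effort": joint torques, N m; "eef_pos": TCP position; "tcp_rot": TCP orientation; "contact_force": force on the tool from outside, world axes, zero at the start; "torque": the same for the moment, N m; "gripper_width": finger opening in m.
Only numpy, scipy, OpenCV 4.12 (cv2) and the standard library are available. Lean on these libraries where they do the work, as an engineer would, in place of code of your own. Each camera call takes 0.05 s, during which the arm holds its last target. There are 200 camera calls.

## Working session

There is one attempt and no reset: what is moved stays moved. The work goes in short steps, Python scripts to look and compute and a tool call to move; the robot and the scene stay as the last step left them, time stands still between calls to the robot, and variables do not carry over. Pictures are saved under pics/ and viewed, about 8 in all and at most 12, crops included, and the job is handed in when it is done.

Besides the shell and the picture viewer there is one more tool, called after ">>>" as name(argument=value, ...) on one line, values as JSON. play_rows: Moves the arm, as the interface text tells. Its arguments: {"type":"object","properties":{"steps":{"type":"array","items":{"type":"object","properties":{"delta_pos":{"type":"array","items":{"type":"number","minimum":-1,"maximum":1}},"turn":{"type":"array","items":{"type":"number","minimum":-1,"maximum":1}}}}},"fingers":{"type":"number"}},"required":["steps"]}

```bash
mkdir -p pics
cat > h.py <<'E'
import numpy as np, cv2
from plant import sensors, cams, job, models, ctrl
def K(c):
    f=192/np.tan(np.radians(c["fovy"])/2); return np.array([[f,0,c["cx"]],[0,f,c["cy"]],[0,0,1]]), np.array([c["k1"],0,0,0,0.])
def ray(c,uv):
    k,d=K(c); n=cv2.undistortPoints(np.array(uv,float).reshape(-1,1,2),k,d).reshape(-1,2)
    E=np.array(c["extrinsics"]); D=np.c_[n,np.ones(len(n))]@E[:3,:3].T; return E[:3,3],D
def at(c,uv,z):
    o,D=ray(c,uv); return o+D*((z-o[2])/D[:,2])[:,None]
def proj(c,P):
    k,d=K(c); E=np.linalg.inv(np.array(c["extrinsics"])); r,_=cv2.Rodrigues(E[:3,:3])
    return cv2.projectPoints(np.array(P,float).reshape(-1,1,3),r,E[:3,3],k,d)[0].reshape(-1,2)
def cap(n,name=None):
    c=cams.capture(n)
    if name: cv2.imwrite(f"pics/{name}.png",c["frame"][:,:,::-1])
    return c
E
python3 - <<'E'
from h import *
print(sensors.sense())
ims=[]
for n in ["scene","side","wrist"]:
    c=cap(n,n+"0"); print(n,c["fovy"],c["k1"],np.round(c["extrinsics"],3).tolist())
    for t in ["plate","roller","sensor","beam","hammer","weight"]:
        for m in models.masks_of(n,t)[:4]: print(t,round(m["score"],2),np.round(m["rect"],1))
E
```

```text
{'time_s': 0.0, 'q': array([-0.06821109,  0.41191896, -0.01272142,  1.59705619,  0.00558292,
        1.13433267, -0.08221269]), 'qd': array([-0.00046444, -0.00063577, -0.00100737,  0.00094346,  0.00030744,
       -0.00019524, -0.00110405]), 'effort': array([-1.18789325e-03, -6.00636005e+01,  6.81361444e-01, -2.99419034e+01,
        1.37590774e-02,  1.04116063e-02,  2.51732433e-05]), 'eef_pos': array([ 6.24497671e-01, -2.45388860e-05,  2.38436176e-01]), 'tcp_rot': array([ 7.07097876e-01,  7.07115187e-01, -6.28373071e-04, -5.57321821e-04]), 'contact_force': array([-0.24241316, -0.05433788,  0.43864056]), 'torque': array([ 0.02663693, -0.00553565, -0.0468414 ]), 'gripper_width': 0.08526988955007314}
scene 53.06044962768855 -0.12813536811818102 [[-0.633, 0.442, -0.636, 1.086], [0.774, 0.375, -0.51, 0.459], [0.013, -0.815, -0.58, 0.561], [0.0, 0.0, 0.0, 1.0]]
plate 0.62 [281.5 208.5 156.3  96.2]
roller 0.9 [283.8 199.5  33.9  24.6]
roller 0.75 [364.9 184.3  49.4  29.7]
roller 0.67 [269.9 143.6  26.3  37.3]
roller 0.6 [201.4 267.7  46.1  34.4]
sensor 0.72 [317.8 219.8  12.6  11.5]
beam 0.7
[... 323 characters left out ...]
25.6  66.3  30.5]
roller 0.89 [260.5 229.2  39.6  34.8]
roller 0.83 [306.  332.1  73.6  77.6]
roller 0.82 [171.4 182.1  29.9  24.8]
sensor 0.47 [217.  255.1  13.6  14.6]
hammer 0.96 [352.2 180.2  81.1  31.7]
hammer 0.42 [163.1 308.4  25.8  37.8]
weight 0.86 [163.5 308.9  24.8  37.7]
wrist 63.61508258301885 -0.03326206973928119 [[1.0, -0.0, -0.0, 0.625], [-0.0, -0.961, -0.277, 0.071], [-0.0, 0.277, -0.961, 0.375], [0.0, 0.0, 0.0, 1.0]]
plate 0.97 [146.7 146.8 130.2 293.7]
roller 0.68 [376.1 126.6  85.5  26.5]
roller 0.66 [ 29.6 279.4  50.1  86.5]
roller 0.6 [144.6 129.6  88.7  26.2]
sensor 0.64 [148.6  36.2  31.3  28.2]
beam 0.81 [260.4 127.7  39.  252. ]
hammer 0.63 [190.6 328.4  44.4  35.7]
```

Run:
```python
import cv2,numpy as np
a=cv2.imread("pics/scene0.png")[110:300,160:410]; b=cv2.imread("pics/side0.png")[150:340,130:430]
w=cv2.imread("pics/wrist0.png")
top=np.hstack([cv2.resize(a,(394,300)),cv2.resize(b,(406,257)) if 0 else cv2.resize(b,(406,300))])
cv2.imwrite("pics/m0.png",top)
```

```text
(no output)
```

View pics/m0.png

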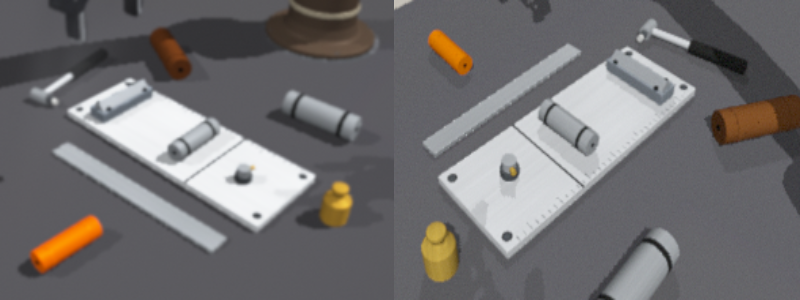

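View pics/wrist0.png

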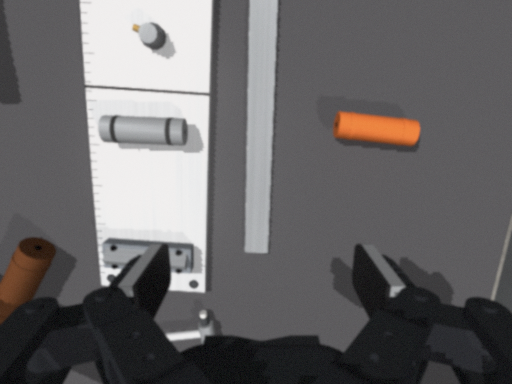

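The roller I want is the small grey one on the plate: wrist (144,130), scene (284,200), side (260,229). The look-alikes are the larger grey roller on the bench (scene 365,184), the orange one (wrist 376,127) and the brown one (wrist 30,279). The black line runs at about wrist (86,86)–(210,94), and the sensor at (149,36) is beyond it.

```bash
cat >> h.py <<'E'
def line_px(c,P0,P1,n=40,h=10,bright=False):
    """subpixel dark-line centres: scan across between P0,P1 (world guess) in the image"""
    g=cv2.cvtColor(c["frame"],cv2.COLOR_RGB2GRAY).astype(np.float32)
    a,b=proj(c,[P0,P1]); t=(b-a)/np.linalg.norm(b-a); nn=np.array([-t[1],t[0]]); out=[]
    s=np.arange(-h,h+.01,.25)
    for l in np.linspace(0.05,.95,n):
        p=a+(b-a)*l; q=p+s[:,None]*nn
        v=cv2.remap(g,q[:,:1].astype(np.float32),q[:,1:].astype(np.float32),cv2.INTER_LINEAR).ravel()
        w=np.clip(np.median(v)-15-v,0,None)
        if w.max()>15:
            k=abs(s-s[w.argmax()])<3; out.append(p+nn*(w[k]@s[k]/w[k].sum()))
    return np.array(out)
def roller(n,c,guess,z=0.027):
    """mask nearest the guess; returns world centre, axis from min-area rect, on plane z"""
    best=None
    for m in models.masks_of(n,"roller"):
        P=at(c,[m["rect"][:2]],z)[0]; d=np.linalg.norm((P-guess)[:2])
        if best is None or d<best[0]: best=(d,m)
    m=best[1]; cs,_=cv2.findContours(m["region"].astype(np.uint8),0,2)
    r=cv2.minAreaRect(max(cs,key=cv2.contourArea)); return m,r,cv2.boxPoints(r)
E
python3 - <<'E'
from h import *
cs={n:cap(n) for n in ["wrist","scene","side"]}
c=cs["wrist"]
L=at(c,[[86,86],[210,94]],0.012); print("line ends",L)
p=line_px(c,L[0],L[1],h=6); W=at(c,p,0.012)
print(len(p)); f=np.polyfit(W[:,0],W[:,1],1); print("line y=",f, "resid",np.std(W[:,1]-np.polyval(f,W[:,0])))
print("corners",at(c,[[99,290],[207,292],[82,0],[212,0]],0.012))
o=[];D=[]
for n in ["wrist","scene","side"]:
    m,r,b=roller(n,cs[n],np.array([.5,.13,.027])); print(n,m["score"],r)
    uv=[np.mean(b,0)]; print(at(cs[n],uv,.027), at(cs[n],b,.027).round(4).tolist())
    a,d=ray(cs[n],uv); d=d[0]/np.linalg.norm(d[0]); o.append(a);D.append(d)
A=sum(np.eye(3)-np.outer(d,d) for d in D); B=sum((np.eye(3)-np.outer(d,d))@a for a,d in zip(o,D)); print("triang",np.linalg.solve(A,B))
E
```

```text
line ends [[0.4284629  0.09187139 0.012     ]
 [0.56794733 0.08213243 0.012     ]]
40
line y= [-0.07165932  0.12277298] resid 5.568275982818957e-05
corners [[ 0.40496504 -0.17020085  0.012     ]
 [ 0.55215636 -0.17204967  0.012     ]
 [ 0.43614564  0.17875982  0.012     ]
 [ 0.5738767   0.17667872  0.012     ]]
wrist 0.89 ((142.5, 130.0), (28.0, 89.0), 90.0)
[[0.49354488 0.04384248 0.027     ]] [[0.4455, 0.0594, 0.027], [0.5441, 0.0587, 0.027], [0.5422, 0.0282, 0.027], [0.4412, 0.0286, 0.027]]
scene 0.65 ((283.10003662109375, 197.30001831054688), (13.000000953674316, 36.20000076293945), 53.13010025024414)
[[0.49591514 0.04476919 0.027     ]] [[0.5404, 0.0257, 0.027], [0.4256, 0.0248, 0.027], [0.4495, 0.0647, 0.027], [0.5585, 0.0626, 0.027]]
side 0.7 ((258.38458251953125, 229.92306518554688), (48.81361770629883, 17.19570541381836), 33.6900634765625)
[[0.49320889 0.04286874 0.027     ]] [[0.5404, 0.0612, 0.027], [0.5569, 0.0166, 0.027], [0.4477, 0.0253, 0.027], [0.4373, 0.066, 0.027]]
triang [0.49359138 0.04325225 0.02601185]
```

>>> play_rows(fingers=-1, steps=[{"delta_pos": [-0.087, 0.023, -0.09], "turn": [0, 0, -0.0046]}, {"delta_pos": [-0.087, 0.023, -0.09], "turn": [0, 0, -0.0046]}, {"delta_pos": [-0.087, 0.023, -0.09], "turn": [0, 0, -0.0046]}, {"delta_pos": [-0.087, 0.023, -0.09], "turn": [0, 0, -0.0046]}, {"delta_pos": [-0.087, 0.023, -0.09], "turn": [0, 0, -0.0046]}, {"delta_pos": [0, 0, 0]}, {"delta_pos": [0, 0, 0]}])

```text
$.steps[5]: bad value
```

```bash
cat > chk.py <<'E'
from h import *
import sys
s=sensors.sense(); print(s["time_s"],s["eef_pos"].round(4),s["tcp_rot"].round(3),s["contact_force"].round(2),s["gripper_width"])
g=np.array([float(sys.argv[2]),float(sys.argv[3]),.027])
c=cap("wrist",sys.argv[1])
x0,x1=.432,.565
f0=[-.07166,.12277]
p=line_px(c,[x0,np.polyval(f0,x0),.012],[x1,np.polyval(f0,x1),.012],n=60,h=9)
W=at(c,p,.012); k=np.ones(len(W),bool)
for _ in range(4):
    f=np.polyfit(W[k,0],W[k,1],1); r=W[:,1]-np.polyval(f,W[:,0]); k=abs(r)<max(.0006,2*np.std(r[k]))
print("line",f,k.sum(),np.std(r[k]))
for n in ["wrist","scene","side"]:
    if n!="wrist": c=cap(n)
    try: m,r,b=roller(n,c,g)
    except Exception as e: print(n,"none"); continue
    ctr=at(c,[r[0]],.027)[0]
    print(n,round(m["score"],2),np.round(r[0],1),np.round(r[1],1),round(r[2],1),"ctr",ctr.round(4),"off from f0", ((ctr[1]-np.polyval(f0,ctr[0]))*.9974).round(4))
E
python3 chk.py w1 .4936 .0434
```

```text
1.35 [ 0.625  -0.      0.2393] [0.707 0.707 0.    0.   ] [ 0.2  -0.26  1.19] 0.08547794350899654
line [-0.07174288  0.12281603] 60 5.172118549579535e-05
wrist 0.76 [142.5 129.7] [89.4 27.4] 1.8 ctr [0.4936 0.0441 0.027 ] off from f0 -0.0432
scene 0.65 [282.9 197.5] [13.7 38. ] 55.0 ctr [0.497  0.0449 0.027 ] off from f0 -0.0421
side 0.73 [258.8 230. ] [47.7 16.3] 31.4 ctr [0.4925 0.0426 0.027 ] off from f0 -0.0448
```

View pics/w1.png

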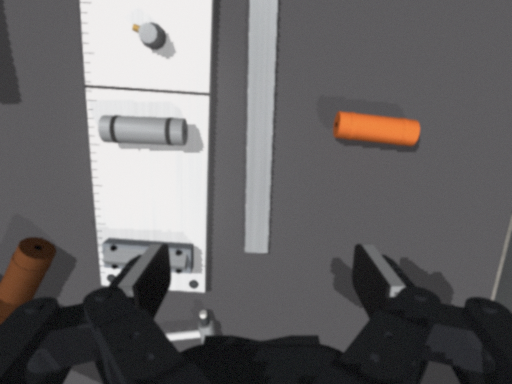

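The move call was refused because every row needs both fields, so nothing has moved and the view is unchanged (roller at 142,130; line at 86–94).

>>> play_rows(fingers=-1, steps=[{"delta_pos": [-0.087, 0.023, -0.09], "turn": [0, 0, -0.0046]}, {"delta_pos": [-0.087, 0.023, -0.09], "turn": [0, 0, -0.0046]}, {"delta_pos": [-0.087, 0.023, -0.09], "turn": [0, 0, -0.0046]}, {"delta_pos": [-0.087, 0.023, -0.09], "turn": [0, 0, -0.0046]}, {"delta_pos": [-0.087, 0.023, -0.09], "turn": [0, 0, -0.0046]}, {"delta_pos": [0, 0, 0], "turn": [0, 0, 0]}, {"delta_pos": [0, 0, 0], "turn": [0, 0, 0]}])

```text
time_s: 2.23
eef_pos: [0.4891, 0.0343, 0.1017]
tcp_rot: [0.734, 0.679, 0.002, 0.003]
contact_force: [0.9, -0.5, 0.2]
gripper_width: 0.0006
```

```bash
python3 chk.py w2 .4936 .0434
```

```text
2.2333 [0.4891 0.0343 0.1017] [0.734 0.679 0.002 0.003] [ 0.89 -0.45  0.18] 0.0006409785097365859
line [-0.07241755  0.12291523] 60 4.6491792056864844e-05
wrist 0.69 [269.1 194. ] [ 43.7 136.4] 88.3 ctr [0.4962 0.0436 0.027 ] off from f0 -0.0435
scene 0.64 [282.7 197.5] [13.3 36.6] 56.3 ctr [0.4973 0.0446 0.027 ] off from f0 -0.0424
side 0.56 [258.5 229.7] [48.8 16. ] 32.6 ctr [0.4934 0.0422 0.027 ] off from f0 -0.0451
```

View pics/w2.png

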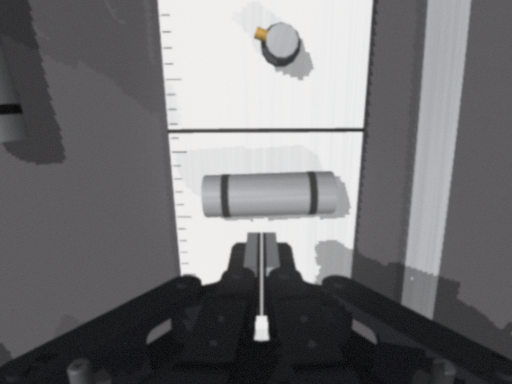

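Line at row 130 (cols 168–365), roller at (269,194) turned about 1.7° to the line, 43.5 mm short of it. The closed fingertips are at (262,235), and the sensor at (280,42) is beyond the line. Descending to just above the top.

>>> play_rows(steps=[{"delta_pos": [0.01, 0.004, -0.08], "turn": [0, 0, 0]}, {"delta_pos": [0.01, 0.004, -0.07], "turn": [0, 0, 0]}, {"delta_pos": [0, 0, 0], "turn": [0, 0, 0]}, {"delta_pos": [0, 0, 0], "turn": [0, 0, 0]}])

```text
time_s: 2.87
eef_pos: [0.5035, 0.036, 0.0604]
tcp_rot: [0.735, 0.678, 0.007, 0.006]
contact_force: [0.7, -0.6, 0.3]
gripper_width: -0.0
```

>>> play_rows(steps=[{"delta_pos": [0, 0, -0.007], "turn": [0, 0, 0]}, {"delta_pos": [0, 0, 0], "turn": [0, 0, 0]}])

```text
time_s: 3.03
eef_pos: [0.5046, 0.0358, 0.0596]
tcp_rot: [0.735, 0.678, 0.008, 0.007]
contact_force: [0.8, -0.1, 0.8]
gripper_width: -0.0
```

>>> play_rows(steps=[{"delta_pos": [-0.02, 0, -0.008], "turn": [0, 0.006, 0]}, {"delta_pos": [-0.01, 0, -0.005], "turn": [0, 0.002, 0]}])

```text
time_s: 3.2
eef_pos: [0.4963, 0.0357, 0.0574]
tcp_rot: [0.735, 0.678, -0.001, -0.001]
contact_force: [-0.2, 0.9, -0.0]
gripper_width: 0.0001
```

>>> play_rows(steps=[{"delta_pos": [0, 0, -0.007], "turn": [0, 0, 0]}, {"delta_pos": [0, 0, -0.004], "turn": [0, 0, 0]}])

```text
time_s: 3.37
eef_pos: [0.4961, 0.0357, 0.0547]
tcp_rot: [0.735, 0.678, -0.001, -0.001]
contact_force: [-0.2, -0.5, 0.3]
gripper_width: -0.0
```

>>> play_rows(steps=[{"delta_pos": [0, 0, -0.006], "turn": [0, 0, 0]}, {"delta_pos": [0, 0, -0.004], "turn": [0, 0, 0]}])

```text
time_s: 3.53
eef_pos: [0.4962, 0.0357, 0.0518]
tcp_rot: [0.735, 0.678, -0.001, -0.001]
contact_force: [0.2, -0.8, -1.3]
gripper_width: 0.0
```

>>> play_rows(steps=[{"delta_pos": [0, 0, -0.004], "turn": [0, 0, 0]}, {"delta_pos": [0, 0, -0.003], "turn": [0, 0, 0]}])

```text
time_s: 3.7
eef_pos: [0.4963, 0.0358, 0.0497]
tcp_rot: [0.735, 0.678, -0.001, -0.001]
contact_force: [-4.8, 0.1, 16.1]
gripper_width: -0.0001
```

>>> play_rows(steps=[{"delta_pos": [0.001, 0.017, -0.001], "turn": [0, 0, 0]}, {"delta_pos": [0.001, 0.017, -0.001], "turn": [0, 0, 0]}])

```text
time_s: 3.87
eef_pos: [0.4966, 0.0449, 0.05]
tcp_rot: [0.736, 0.677, -0.001, -0.001]
contact_force: [-2.4, -0.5, 5.0]
gripper_width: 0.0005
```

>>> play_rows(steps=[{"delta_pos": [0.001, 0.017, -0.001], "turn": [0, 0, 0]}, {"delta_pos": [0.001, 0.017, -0.001], "turn": [0, 0, 0]}])

```text
time_s: 4.03
eef_pos: [0.4971, 0.0553, 0.0499]
tcp_rot: [0.736, 0.677, -0.001, -0.001]
contact_force: [-1.1, -0.2, 6.0]
gripper_width: -0.0003
```

>>> play_rows(steps=[{"delta_pos": [0.001, 0.017, -0.001], "turn": [0, 0, 0]}, {"delta_pos": [0.001, 0.017, -0.001], "turn": [0, 0, 0]}, {"delta_pos": [0, 0, 0.02], "turn": [0, 0, 0]}, {"delta_pos": [0, 0, 0.02], "turn": [0, 0, 0]}, {"delta_pos": [0, 0, 0.0], "turn": [0, 0, 0]}])

```text
time_s: 4.45
eef_pos: [0.4975, 0.0674, 0.0626]
tcp_rot: [0.736, 0.678, -0.001, -0.002]
contact_force: [0.5, 0.3, 0.3]
gripper_width: -0.0004
```

```bash
python3 chk.py w3 .4936 .059
```

```text
4.45 [0.4975 0.0674 0.0626] [ 0.736  0.678 -0.001 -0.002] [0.51 0.27 0.28] -0.00036526915641625824
line [-0.07128988  0.12219122] 60 6.619882771366474e-05
wrist 0.66 [259.  237.6] [ 52.2 160.6] 88.3 ctr [0.4958 0.0615 0.027 ] off from f0 -0.0257
scene 0.78 [288.5 201.3] [13.3 37.2] 56.3 ctr [0.5002 0.0636 0.027 ] off from f0 -0.0233
side 0.92 [251.8 234.5] [49.6 16.3] 31.8 ctr [0.4938 0.0607 0.027 ] off from f0 -0.0266
```

View pics/w3.png

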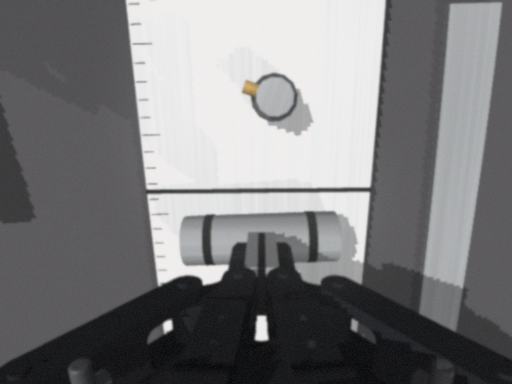

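The roller moved about 18 mm in all three views and now sits at (259,238) with the line at row 190. It is about 25.7 mm short, still 1.7° off parallel. Second stroke.

>>> play_rows(steps=[{"delta_pos": [-0.002, -0.025, 0], "turn": [0, 0, 0]}, {"delta_pos": [-0.002, -0.025, -0.01], "turn": [0, 0, 0]}, {"delta_pos": [0, 0, -0.01], "turn": [0, 0, 0]}, {"delta_pos": [0, 0, -0.01], "turn": [0, 0, 0]}, {"delta_pos": [0, 0, -0.004], "turn": [0, 0, 0]}])

```text
time_s: 5.17
eef_pos: [0.4951, 0.0491, 0.0498]
tcp_rot: [0.736, 0.677, -0.003, -0.002]
contact_force: [-0.1, -0.4, -0.4]
gripper_width: 0.0
```

>>> play_rows(steps=[{"delta_pos": [0, 0, 0.006], "turn": [0, 0, 0]}, {"delta_pos": [0, 0.012, 0], "turn": [0, 0, 0]}, {"delta_pos": [0, 0.003, -0.003], "turn": [0, 0, 0]}, {"delta_pos": [0, 0, -0.005], "turn": [0, 0, 0]}])

```text
time_s: 5.5
eef_pos: [0.495, 0.0542, 0.0495]
tcp_rot: [0.736, 0.677, -0.003, -0.002]
contact_force: [-9.0, -2.0, 29.7]
gripper_width: -0.0001
```

>>> play_rows(steps=[{"delta_pos": [0.001, 0.018, -0.0005], "turn": [0, 0, 0]}, {"delta_pos": [0.001, 0.018, -0.001], "turn": [0, 0, 0]}, {"delta_pos": [0.001, 0.018, -0.001], "turn": [0, 0, 0]}, {"delta_pos": [0.001, 0.018, -0.001], "turn": [0, 0, 0]}])

```text
time_s: 5.83
eef_pos: [0.4962, 0.0769, 0.0499]
tcp_rot: [0.736, 0.677, -0.003, -0.002]
contact_force: [-1.7, -0.2, 7.0]
gripper_width: 0.0002
```

>>> play_rows(steps=[{"delta_pos": [0.001, 0.016, -0.001], "turn": [0, 0, 0]}, {"delta_pos": [0, 0.003, -0.0005], "turn": [0, 0, 0]}, {"delta_pos": [0, 0, 0.02], "turn": [0, 0, 0]}, {"delta_pos": [0, 0, 0.02], "turn": [0, 0, 0]}, {"delta_pos": [0, 0, 0.0], "turn": [0, 0, 0]}])

```text
time_s: 6.25
eef_pos: [0.4964, 0.0866, 0.0624]
tcp_rot: [0.735, 0.678, -0.002, -0.002]
contact_force: [-1.4, 0.3, -0.2]
gripper_width: -0.0004
```

```bash
python3 chk.py w4 .4958 .076
```

```text
6.25 [0.4964 0.0866 0.0624] [ 0.735  0.678 -0.002 -0.002] [-1.41  0.31 -0.23] -0.00036380613628281554
line [-0.07155293  0.12205594] 54 0.00015151693019767163
wrist 0.62 [263.3 244. ] [ 51.3 159.3] 88.3 ctr [0.4969 0.0764 0.027 ] off from f0 -0.0107
scene 0.57 [293.9 203.3] [13.7 37.1] 55.5 ctr [0.4985 0.0775 0.027 ] off from f0 -0.0095
side 0.67 [246.1 238.9] [49.4 16.9] 33.7 ctr [0.4937 0.0765 0.027 ] off from f0 -0.0109
```

View pics/w4.png

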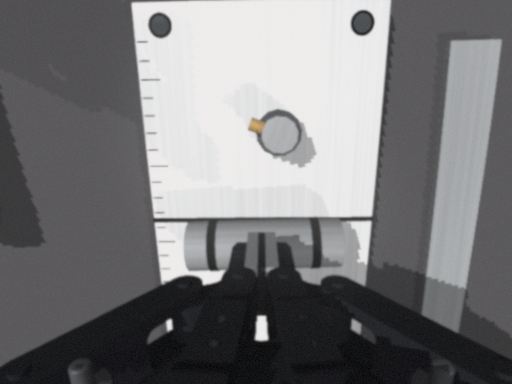

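The roller is at (263,244), 10–11 mm short of the line (row 218), and the sensor at (279,132) is undisturbed. Third stroke, about 20 mm of fingertip travel.

>>> play_rows(steps=[{"delta_pos": [0, -0.025, 0], "turn": [0, 0, 0]}, {"delta_pos": [0, -0.02, -0.01], "turn": [0, 0, 0]}, {"delta_pos": [0, 0, -0.01], "turn": [0, 0, 0]}, {"delta_pos": [0, 0, -0.01], "turn": [0, 0, 0]}])

```text
time_s: 6.88
eef_pos: [0.4958, 0.0704, 0.0516]
tcp_rot: [0.735, 0.678, -0.003, -0.003]
contact_force: [0.0, -0.1, -0.0]
gripper_width: -0.0001
```

>>> play_rows(steps=[{"delta_pos": [0, 0, -0.005], "turn": [0, 0, 0]}, {"delta_pos": [0, 0, -0.003], "turn": [0, 0, 0]}])

```text
time_s: 7.05
eef_pos: [0.4958, 0.07, 0.0495]
tcp_rot: [0.736, 0.677, -0.003, -0.003]
contact_force: [-7.7, -0.4, 30.2]
gripper_width: -0.0003
```

>>> play_rows(steps=[{"delta_pos": [0.001, 0.017, -0.001], "turn": [0, 0, 0]}, {"delta_pos": [0.001, 0.017, -0.001], "turn": [0, 0, 0]}, {"delta_pos": [0.001, 0.015, -0.001], "turn": [0, 0, 0]}])

```text
time_s: 7.3
eef_pos: [0.4963, 0.084, 0.05]
tcp_rot: [0.737, 0.676, -0.004, -0.003]
contact_force: [-1.3, -0.3, 5.4]
gripper_width: -0.0003
```

>>> play_rows(steps=[{"delta_pos": [0, 0.01, -0.001], "turn": [0, 0, 0]}, {"delta_pos": [0, 0.003, -0.001], "turn": [0, 0, 0]}, {"delta_pos": [0, 0, -0.001], "turn": [0, 0, 0]}])

```text
time_s: 7.55
eef_pos: [0.4965, 0.0901, 0.0499]
tcp_rot: [0.736, 0.677, -0.003, -0.003]
contact_force: [-2.0, 0.6, 8.4]
gripper_width: -0.0002
```

>>> play_rows(steps=[{"delta_pos": [0, 0, 0.01], "turn": [0, 0, 0]}, {"delta_pos": [0, 0, 0.02], "turn": [0, 0, 0]}, {"delta_pos": [0, 0, 0.06], "turn": [0, 0, 0]}, {"delta_pos": [0, -0.05, 0.06], "turn": [0, 0, 0]}, {"delta_pos": [0, -0.05, 0.02], "turn": [0, 0, 0]}, {"delta_pos": [0, 0, 0], "turn": [0, 0, 0]}, {"delta_pos": [0, 0, 0], "turn": [0, 0, 0]}])

```text
time_s: 8.13
eef_pos: [0.4958, 0.061, 0.103]
tcp_rot: [0.735, 0.678, -0.004, -0.004]
contact_force: [-0.0, 0.1, -0.8]
gripper_width: 0.0004
```

```bash
python3 chk.py w5 .4965 .0865
cat > fine.py <<'E'
from h import *
# roller silhouette edges vs line, from a fresh wrist picture; steel-grey on white by brightness
c=cap("wrist"); m,r,b=roller("wrist",c,np.array([.4965,.0865,.027])); R=m["region"]
v,u=np.nonzero(R); cols=np.arange(int(r[0][0]-max(r[1])*.42),int(r[0][0]+max(r[1])*.42))
lo=[[q,v[u==q].min()-.5] for q in cols]; hi=[[q,v[u==q].max()+.5] for q in cols]
mid=(np.array(lo)+np.array(hi))/2; P=at(c,mid,.027); f=np.polyfit(P[:,0],P[:,1],1)
print("roller axis fit",f,"y at .497",np.polyval(f,.497),"x ends",at(c,[[u.min(),r[0][1]],[u.max(),r[0][1]]],.027)[:,0])
E
python3 fine.py
```

```text
8.1333 [0.4958 0.061  0.103 ] [ 0.735  0.678 -0.004 -0.004] [-0.05  0.11 -0.81] 0.0003583794785581771
line [-0.07205169  0.1226617 ] 10 8.932802071781231e-05
wrist 0.59 [261.3 170.6] [ 43.6 136.5] 87.6 ctr [0.4975 0.0873 0.027 ] off from f0 0.0002
scene 0.56 [363.3 182.2] [51.3 18.4] 19.8 ctr [0.3158 0.1603 0.027 ] off from f0 0.06
side 0.78 [242.3 240.9] [50.  16.5] 35.5 ctr [0.495 0.085 0.027] off from f0 -0.0023
roller axis fit [-0.03945549  0.10671762] y at .497 0.08710824426994399 x ends [0.45050914 0.54528141]
```

View pics/w5.png

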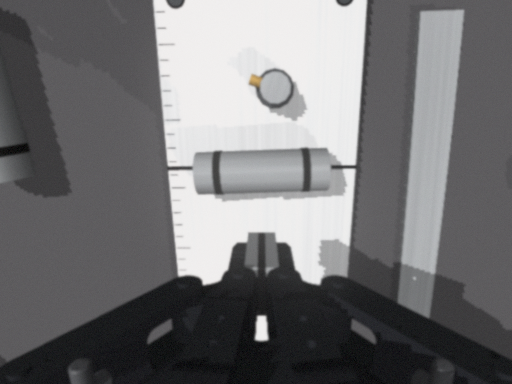

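The roller lies over the line: body centre (261,171), with the line showing at both ends at row 167 (cols 167–356). The wrist view gives an offset of about 0 mm and 0.033 rad from parallel. I'll back the arm off and check from a second wrist position.

>>> play_rows(steps=[{"delta_pos": [0, -0.05, 0.09], "turn": [0, 0, 0]}, {"delta_pos": [0, -0.05, 0.09], "turn": [0, 0, 0]}, {"delta_pos": [0, 0, 0.05], "turn": [0, 0, 0]}, {"delta_pos": [0, 0, 0], "turn": [0, 0, 0]}, {"delta_pos": [0, 0, 0], "turn": [0, 0, 0]}])

```text
time_s: 8.95
eef_pos: [0.4934, 0.0317, 0.1713]
tcp_rot: [0.733, 0.68, -0.007, -0.006]
contact_force: [0.1, -0.4, -0.7]
gripper_width: 0.0
```

```bash
python3 chk.py w6 .4965 .0865; python3 fine.py
```

```text
8.95 [0.4934 0.0317 0.1713] [ 0.733  0.68  -0.007 -0.006] [ 0.07 -0.37 -0.67] 4.1159701837700624e-05
line [-0.07111961  0.122413  ] 11 8.444705756753541e-05
wrist 0.85 [263.5 121.8] [ 35.5 107.3] 88.4 ctr [0.4974 0.0873 0.027 ] off from f0 0.0001
scene 0.69 [297.8 205.6] [14.  37.8] 53.1 ctr [0.4996 0.0893 0.027 ] off from f0 0.0024
side 0.88 [242.8 240.9] [50.4 18.2] 36.0 ctr [0.4944 0.0844 0.027 ] off from f0 -0.0029Traceback (most recent call last):
  File "fine.py", line 5, in <module>
    lo=[[q,v[u==q].min()-.5] for q in cols]; hi=[[q,v[u==q].max()+.5] for q in cols]
           ~~~~~~~~~~~^^
    return umr_minimum(a, axis, None, out, keepdims, initial, where)
ValueError: zero-size array to reduction operation minimum which has no identity
```

```bash
python3 -c "
from plant import job; print(job.close_job())"
```

```text
the job is handed in; nothing more can be done
None
```

The roller is on the marked line and the job is handed in. I rolled it there with three drags of the shut fingertips along its top, moving it about 18, 15 and 10.5 mm. The tool stayed about 50 mm up (TCP height, grasp point about 61 mm) with 5–30 N of downward force.

**Position:** Two wrist-camera checks put the axis 0.1–0.3 mm from the line and the roller's middle about 1 mm from the line's middle. The first of them gave about 0.03 rad off parallel.

**Disagreement between cameras:** The scene camera read +2.4 mm and the side camera −2.9 mm. Both are inside the 4 mm limit, and they had differed from the wrist camera in the same directions by 1–1.5 mm from the start. I trusted the wrist camera because it shows roller and line together from close up.

**Failed or skipped checks:**
- My first move call was refused for a row without a turn, and nothing moved.
- The last edge-fit script crashed on a gap in the mask, so the angle has only the one fit from the position before.
- I did not measure the sensor, beam, hammer and weight again at the end. In the last wrist picture I viewed the sensor and beam looked undisturbed, and the arm stayed away from the hammer and weight.

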